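# Snap the pivot cap onto a repaired controller grip

### The arm

A 6-joint arm with a two-finger parallel gripper is mounted at the origin on the work surface. World frame = base frame: x ahead of the robot, y to its left, z up, the work surface at z = 0. Lengths are in m, angles in rad, forces in N, time in s.
With the tool pointing down it reaches from about 0.35 to 0.975 m from the base axis. Payload 4.9 kg.
Tool frame: the origin (TCP) lies at the very end of the fingers, on their centre line; the grasp point (between the pads) lies 19 mm behind it; z points along the fingers, x is the direction in which the jaws open and shut, and the axes are right-handed (so a half turn about z gives the same grasp; the last joint's range is limited). The gripper opens to 85 mm and grips with 20 to 120 N. Pads are 22 mm wide; open, the fingers measure 114 mm over their backs; the gripper's body (76 mm by 85 mm) begins 54 mm behind the grasp point. The pads swing forward as they close: fully open they stand 13 mm farther back than shut.
Start: joints at [1.025, 0.053, 1.613, -0, 1.476, -0.119], TCP at [0.259, 0.569, 0.231] pointing down, gripper open.
Joint ranges: [-3.01, 3.01], [-1.01, 2.22], [0.06, 2.58], [-1.02, 4.17], [0.09, 2.62], [-3.14, 3.14]. Speed limits (rad/s): [2.57, 2.57, 3.14, 3.14, 3.14, 3.14].

### API

Orientations are given as a rotation vector (axis times angle).
In Python, from station import readout, viewer, ctrl, nets gives the robot as it stands. The module is installed in compiled form; this text tells all that it offers.
- The arm moves only by the tool step_arm, never from a script. Its argument "moves" is a list that holds one entry, the list of rows, each a list of 4 numbers: the shift along the world's x, y, z in cm, then the turn about the world's z in rad. In form: [[[dx, dy, dz, yaw], ...]]. A call has 1 to 10 rows; each row shifts and turns the commanded pose from where the row before left it; what a row does not reach is not made up. A row lasts 1/12 s, in which the tool goes at most 41.7 mm and 7.16 degrees, less where a joint would pass 70% of its speed; a pose out of reach is approached as far as the arm can. A call is refused whole if a number of a shift passes 4.17 or a number of a turn 0.125, either way. A call with a gripper value outside its range is refused whole. "grip" is the closure, from 0 (fully open) to 1 (shut), set as the call begins (left out, the last holds). The fingers move at their own pace and stop on an object; "squeeze" is the grip in N (left out, the last holds). Time passes only in rows, so rows that do not move let the fingers close. It gives the time, the measured TCP pose, the force and the opening at its end, in the units of the state.
- readout.get_obs(): the state, without advancing time (a new reading comes with each control period).
- viewer.get_image(name): name is "scene" or "top" or "wrist"; returns the picture (400x640x3 uint8, blue, green, red); there is no depth.
- viewer.calibration(name): a dict with "camera_matrix" (3x3 intrinsics, pixels), "R" (3x3) and "t" (3): a world point X has camera coordinates R X + t. Camera axes: x right, y down, z forward; pixel columns grow to the right and rows downward; lengths in m; the calibration is good to about 2 mm. A picture is of the moment at which its call begins: read the wrist's pose just before it. calibration takes no time and is no camera call; for the wrist camera it gives the pose at the moment of the call.
- ctrl.finish_job(): hands the job in, once; it reports no verdict.
Trained networks look in the newest picture that a camera, given by its name, has taken for a name from the list of things; names that differ only in an ending like _2 or _b are one class to them, and where a whole thing is asked for, a point or a joint stands for the part that bears it (a point fixed in the world has none). Each returns a list of dicts, best first, with "confidence" (0 to 1); they miss things now and then, are a little off and sometimes report something else, mostly with a low value. They report only what shows in the picture. A call takes as long as a camera call. They do not tell look-alikes from the thing itself.
- nets.masks_of(camera, thing): "region" (400x640 bool, what is visible of it) and "box" ([left, top, right, bottom] in pixels, round what is visible of it).
- nets.pinpoint(camera, thing): "at" ([column, row] in pixels: a listed point, or the origin of a listed thing).
The state is a dict: "t": time; "q": joint angles; "dq": joint speeds; "effort": joint torques, N m; "tool_pos": TCP position; "tool_rot": TCP orientation; "contact_force": force on the tool from outside, world axes, zero at the start; "wrist_torque": the same for the moment, N m; "opening": finger opening in m.
Only numpy, scipy, OpenCV 4.12 (cv2) and the standard library are available. Lean on these libraries where they do the work, as an engineer would, in place of code of your own. Each camera call takes 0.05 s, during which the arm holds its last target. There are 200 camera calls.

### The job

The grey controller grip in the cradle has a new trigger spring: first squeeze the orange trigger all the way in against the grip and let it spring back out. Then fetch the blue cap, set it open side down on the brass snap stud above the trigger's pivot and press it until it clicks and sits fully home on the grip, and finish while still pushing it firmly down: do not lift off at the end. Leave the desk bell, the webcam mount and the jar where they stand.

Things in the scene. Friction and masses are not known exactly. Their poses are not given: they have to be found in the camera images.
- controller: Fixed grey grip in a cradle. Origin on the desk; x along the grip, z up. Base x -83 to 107, y +-38, 12 mm high. Grip bar: y -12 to +12 mm, 40 to 68 mm above the desk, up to x = 88; round nose (radius 22) at x = -55 with the stud on its flat top. Trigger along the -y side. Sides free from above. At x = 0 grip plus trigger span y -40 to +12 at rest, -26 to +12 squeezed.
- trigger (a joint): Orange blade, 10 mm thick, 44 to 66 mm above the desk, 97 mm long with a round end 14 mm thick, from its upright pivot (the stud's axis). 0 = at rest, sprung out; 0.28 rad = fully in at its stop, parallel to the grip with a 4 mm gap. Turns counter-clockwise from above as squeezed. Its spring resists with 3 to 6 N (55 mm from the pivot) and returns it to 0.
- trigger_face (a point): Point on the outer face (away from the grip) of the trigger blade, 55 mm along it from the pivot, 55 mm above the desk; it moves with the blade, about 15 mm in a full squeeze.
- stud_seat (a point): Centre of the flat top of the nose, at the foot of the stud, 70 mm above the desk; z up. The brass stud is a ball-like sprung head, 22 mm across at its widest (11 mm above this point), its top 19 mm above this point. Its sides give way inwards under the cap's lip.
- cap: Loose blue 12-sided cap, 32 mm across, 25 tall, 20 g, open side down. Origin: centre of its open underside, z up. Mouth 18 mm wide with a 4 mm high lip, wider inside, 20 deep. Lip meets the ball with the underside 16 mm above the seat; it resists with about 8-14 N near 14 mm, lets go at about 9 mm (click) and is drawn down, then lands on the flat top: underside on the seat.
- bell: Steel desk bell, loose bystander, 84 mm across, 61 mm tall. Origin: centre of its underside.
- mount: White plastic webcam mount, loose bystander, base 60 x 55 mm, 64 mm tall. Origin: centre of its underside.
- jar: Glass jar of binder clips with a red lid, loose bystander, 72 mm across, 104 mm tall. Origin: centre of its underside.
Not all that is in view belongs to the job. Several things have the shape of the cap; the one meant has the colours described above.

How it is judged:
By the outcome, as a careful person would: the job done as asked, in the order asked, and still so for the second after the job is handed in, while the arm keeps its last pose, push and grip.
It also fails if it takes over 58 s, if anything falls off the work surface, if the arm or the gripper's body presses on something with over 40 N, if the wrist force passes 120 N, or if a joint passes its speed limit or range.

## Working session

There is one attempt and no reset: what is moved stays moved. The work goes in short steps, Python scripts to look and compute and a tool call to move; the robot and the scene stay as the last step left them, time stands still between calls to the robot, and variables do not carry over. Pictures are saved under pics/ and viewed, about 8 in all and at most 12, crops included, and the job is handed in when it is done.

Besides the shell and the picture viewer there is one more tool, called after "Request:" by a JSON object that holds its "name" and its "arguments". step_arm: Moves the arm, as the interface text tells. Its arguments: {"type":"object","properties":{"moves":{"type":"array","items":{"type":"array","items":{"type":"array","items":{"type":"number"}}}},"grip":{"type":"number"},"squeeze":{"type":"number"}},"required":["moves"]}

```bash
mkdir -p pics
cat > h.py <<'E'
import numpy as np, cv2
from station import readout, viewer, ctrl, nets
def ray(cam,uv,z,cal=None):
    c=cal or viewer.calibration(cam); K,R,t=(np.array(c[k]) for k in("camera_matrix","R","t"))
    d=R.T@np.linalg.solve(K,[uv[0],uv[1],1]); o=-R.T@t.ravel()
    return o+d*(z-o[2])/d[2]
def proj(cam,X,cal=None):
    c=cal or viewer.calibration(cam); K,R,t=(np.array(c[k]) for k in("camera_matrix","R","t"))
    p=K@(R@np.array(X)+t.ravel()); return p[:2]/p[2]
E
python3 - <<'E'
from h import *
for cam in("top","scene"):
    im=viewer.get_image(cam); cv2.imwrite(f"pics/{cam}1.png",im)
    c=viewer.calibration(cam); print(cam,(-np.array(c["R"]).T@np.array(c["t"]).ravel()).round(3))
    for n,z in(("cap",0),("stud_seat",.07),("trigger_face",.055),("controller",0),("bell",0),("mount",0),("jar",0)):
        for d in nets.pinpoint(cam,n)[:4]: print(cam,n,round(d["confidence"],2),np.round(d["at"],1),ray(cam,d["at"],z).round(4))
print(readout.get_obs())
E
```

```text
top [0.368 0.085 0.924]
top cap 0.78 [184.6 302.8] [0.3886 0.3562 0.    ]
top cap 0.68 [223.3 271.7] [0.4488 0.2762 0.    ]
top cap 0.64 [200.  247.7] [0.5019 0.3259 0.    ]
top stud_seat 0.58 [428.5 234.2] [ 0.4972 -0.1452  0.07  ]
top stud_seat 0.56 [201.8 249.6] [0.4878 0.3041 0.07  ]
top trigger_face 0.64 [455.1 218.8] [ 0.5285 -0.2068  0.055 ]
top trigger_face 0.24 [288.4 272.6] [0.4361 0.1361 0.055 ]
top controller 0.64 [429.5 214.8] [ 0.5501 -0.1708  0.    ]
top bell 0.83 [287.5 273.7] [0.4382 0.1413 0.    ]
top mount 0.79 [282.  172.1] [0.6622 0.1463 0.    ]
top jar 0.8 [197.2 160.2] [0.6989 0.3349 0.    ]
scene [ 1.096 -0.192  0.966]
scene cap 0.74 [378.8 141.7] [0.401  0.3521 0.    ]
scene cap 0.53 [389.6 172. ] [0.5007 0.3225 0.    ]
scene cap 0.5 [362.6 166.4] [0.4533 0.2714 0.    ]
scene stud_seat 0.63 [206.  230.7] [ 0.4957 -0.1519  0.07  ]
scene trigger_face 0.53 [191.8 252.3] [ 0.5225 -0.1968  0.055 ]
scene controller 0.76 [214.8 267.5] [ 0.5482 -0.1649  0.    ]
scene bell 0.87 [317.5 184.7] [0.4513 0.1427 0.    ]
scene mount 0.91 [360.7 251.8] [0.6647 0.1411 0.    ]
scene jar 0.78 [439.1 231.6] [0.7035 0.3293 0.    ]
{'t': 0.8, 'q': array([ 1.02500831e+00,  5.26990177e-02,  1.61287672e+00,  4.36782950e-05,
        1.47599918e+00, -1.18998530e-01]), 'dq': array([ 0.00049625, -0.0022659 ,  0.00230804,  0.00030891, -0.00024978,
        0.00159705]), 'effort': array([ 8.13556362e-04, -3.93649793e+01, -3.70433664e+01, -5.60036676e-05,
        3.02566978e-04, -3.58875937e-06]), 'tool_pos': array([0.25870294, 0.56893664, 0.23131811]), 'tool_rot': array([-2.64147232e+00, -1.70056871e+00,  4.84365959e-06]), 'contact_force': array([-0.66779162, -0.5130264 ,  0.0901605 ]), 'wrist_torque': array([-0.02766309,  0.03944727, -0.05533711]), 'opening': 0.0855599162409585}
```

View pics/top1.png

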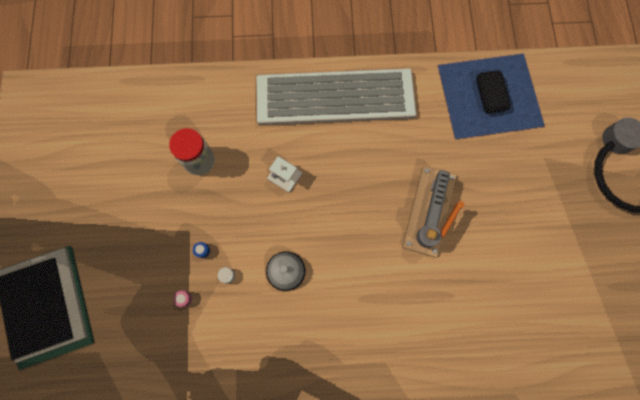

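Run:
```python
import cv2,numpy as np
a=cv2.imread("pics/top1.png");s=cv2.imread("pics/scene1.png")
A=cv2.resize(a[225:325,160:260],(400,400),interpolation=2);B=cv2.resize(s[105:205,330:430],(400,400),interpolation=2)
C=cv2.resize(a[150:250,370:510],(400,286),interpolation=2)
cv2.imwrite("pics/crop1.png",np.hstack([A,B]));cv2.imwrite("pics/crop2.png",cv2.resize(a[170:270,390:490],(600,600),interpolation=2))
```

```text
(no output)
```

View pics/crop1.png

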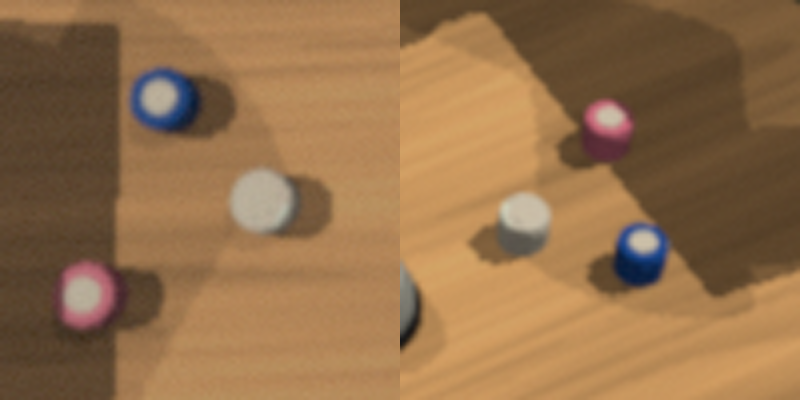

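View pics/crop2.png

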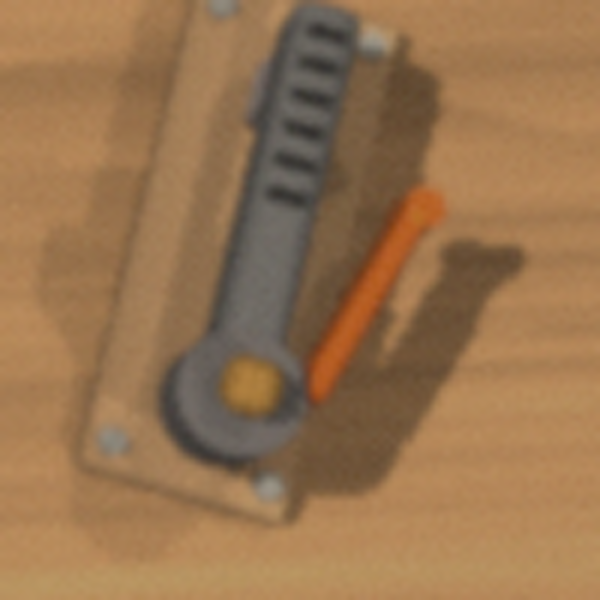

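Cap-shaped things in the top picture: pink-red at (183,299), white at (225,275) and blue at (201,250). The blue one fits the description, and the enlarged crop confirms it. The controller's yaw is about -0.23 rad, with the stud near (0.497, -0.148). I'll move above the controller for the trigger.

Request:
{"name": "step_arm", "arguments": {"moves": [[[1.47,-3.69,0,0.02],[1.47,-3.69,0,0.02],[1.47,-3.69,0,0.02],[1.47,-3.69,0,0.02],[1.47,-3.69,0,0.02],[1.47,-3.69,0,0.02],[1.47,-3.69,0,0.02],[1.47,-3.69,0,0.02],[1.47,-3.69,0,0.02],[1.47,-3.69,0,0.02]]], "grip": 0, "squeeze": 30}}

```text
t: 1.63
tool_pos: [0.406, 0.1982, 0.2317]
tool_rot: [2.457, 1.957, 0.002]
contact_force: [0.7, -0.4, -0.0]
opening: 0.0853
```

Request:
{"name": "step_arm", "arguments": {"moves": [[[1.47,-3.69,0,0],[1.47,-3.69,0,0],[1.47,-3.69,0,0],[1.47,-3.69,0,0],[1.47,-3.69,0,0],[1.47,-3.69,0,0],[1.47,-3.69,0,0],[1.47,-3.69,0,0],[1.47,-3.69,0,0],[1.47,-3.69,0,0]]]}}

```text
t: 2.47
tool_pos: [0.5531, -0.1712, 0.2314]
tool_rot: [2.459, 1.955, 0.001]
contact_force: [0.9, 0.2, 0.6]
opening: 0.0854
```

```bash
sleep 1
python3 - <<'E'
from h import *
viewer.get_image("top");viewer.get_image("top");viewer.get_image("top")
o=readout.get_obs();print(o["t"],o["tool_pos"],o["tool_rot"],o["contact_force"])
cal=viewer.calibration("wrist");im=viewer.get_image("wrist");cv2.imwrite("pics/w1.png",im)
for n,z in(("stud_seat",.07),("trigger_face",.055),("controller",0)):
    for d in nets.pinpoint("wrist",n)[:2]: print(n,round(d["confidence"],2),np.round(d["at"],1),ray("wrist",d["at"],z,cal).round(4))
m=nets.masks_of("wrist","trigger")
if m:
    r=m[0]["region"];v,u=np.nonzero(r);P=np.array([ray("wrist",(a,b),.066,cal)[:2] for a,b in zip(u[::5],v[::5])])
    w=np.linalg.svd(P-P.mean(0))[2][0] if len(P)<3000 else np.linalg.eigh(np.cov(P.T))[1][:,1]
    print("trig dir",np.arctan(w[1]/w[0]),P.mean(0),m[0]["confidence"],m[0]["box"])
E
```

```text
2.6167 [ 0.55299535 -0.17145219  0.23079173] [-2.46138604e+00 -1.95076862e+00  7.05651790e-04] [-0.69430623  0.13263075  0.03069372]
stud_seat 0.97 [334.3 117.4] [ 0.4986 -0.1484  0.07  ]
trigger_face 0.81 [288.3 160.9] [ 0.5295 -0.2011  0.055 ]
controller 0.71 [328.9 165.7] [ 0.5535 -0.1646  0.    ]
trig dir -0.6485486186731859 [ 0.53150794 -0.19666657] 0.74 [269.7, 122.3, 317.5, 204.5]
```

View pics/w1.png

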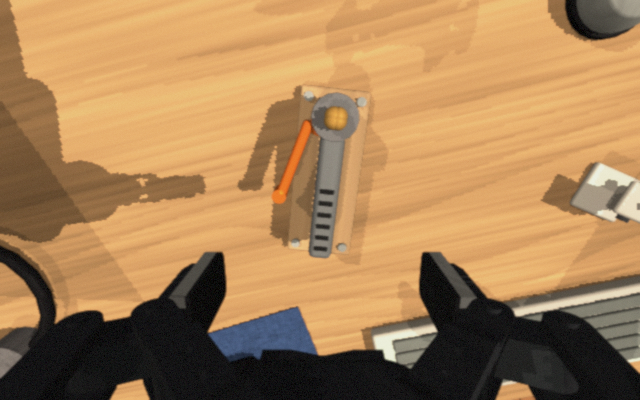

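The wrist view shows the stud at (335,118), the trigger from (308,125) to (279,197) and the grip's end at (320,252). I'll get the axis from those.

Run:
```python
from h import *
c=viewer.calibration("wrist")
for p,q,z in(((334.3,117.4),(320.5,253),.069),((308,126),(279,197),.066),((332,140),(322,240),.068)):
    a,b=ray("wrist",p,z,c),ray("wrist",q,z,c);d=b-a;print(a,b,np.arctan2(d[1],d[0]),np.hypot(*d[:2]))
# model fit check
im=cv2.imread("pics/w1.png")
yaw=-.23;s=np.array([.4985,-.148])
cv2.imwrite("pics/x.png",im)
o=readout.get_obs();from scipy.spatial.transform import Rotation as R;x=R.from_rotvec(o["tool_rot"]).as_matrix()[:,0];print("jaw",np.arctan2(x[1],x[0]))
hsv=cv2.cvtColor(im,cv2.COLOR_BGR2HSV)
m=((hsv[...,0]>4)&(hsv[...,0]<13)&(hsv[...,1]>200)&(hsv[...,2]>140)).astype(np.uint8);n,l,st,ce=cv2.connectedComponentsWithStats(m)
i=1+np.argmax(st[1:,4]);print(st[i],ce[i]);v,u=np.nonzero(l==i);P=np.array([ray("wrist",(a,b),.062,c)[:2] for a,b in zip(u,v)])
w=np.linalg.eigh(np.cov(P.T))[1][:,1];print("trig",np.arctan(w[1]/w[0]),P.mean(0))
```

```text
[ 0.49825683 -0.14512957  0.069     ] [ 0.62662081 -0.18771868  0.069     ] -0.3203554829426662 0.13524475092006144
[ 0.50049776 -0.17034264  0.066     ] [ 0.56034762 -0.214133    0.066     ] -0.6316663839985687 0.07415929887195401
[ 0.51772678 -0.15154752  0.068     ] [ 0.61339115 -0.18309947  0.068     ] -0.318584573742727 0.10073330644720276
jaw 1.3454910150351354
[275 121  36  76 559] [294.8980322  156.10017889]
trig -0.6094330942355347 [ 0.52566935 -0.18968789]
```

Run:
```python
from h import *
def show(cam,p,q,z,c=None):
    a,b=ray(cam,p,z,c),ray(cam,q,z,c);d=b-a;print(cam,a,b,np.arctan2(d[1],d[0]),np.hypot(*d[:2]))
show("top",(428.7,234.5),(443.5,171.5),.069)
show("top",(442.5,235.5),(462,202),.066)
c=viewer.calibration("wrist");print(np.array(c["R"]),-np.array(c["R"]).T@np.array(c["t"]).ravel(),np.array(c["camera_matrix"]))
print(viewer.calibration("top")["R"])
im=viewer.get_image("wrist");cv2.imwrite("pics/w2.png",im);o=readout.get_obs();print(o["tool_pos"],o["tool_rot"])
c=viewer.calibration("wrist")
for n,z in(("stud_seat",.07),("trigger_face",.055)):
    for d in nets.pinpoint("wrist",n)[:1]: print(n,np.round(d["at"],1),ray("wrist",d["at"],z,c).round(4))
def ov(cam,im,s,yaw,c,f):
    R=np.array([[np.cos(yaw),-np.sin(yaw)],[np.sin(yaw),np.cos(yaw)]])
    for poly,z in(([(-83,-38),(107,-38),(107,38),(-83,38)],.012),([(-33,-12),(88,-12),(88,12),(-33,12)],.068)):
        P=[proj(cam,[*(np.array(s)+R@(np.array(p)/1000+[.055,0])),z],c) for p in poly]
        cv2.polylines(im,[np.int32(np.round(np.array(P)*16))],True,(0,255,0),1,cv2.LINE_AA,4)
    return im
a=ov("wrist",im.copy(),(.4985,-.1465),-.32,c,1)[60:280,220:440]
t=cv2.imread("pics/top1.png");b=ov("top",t,(.4985,-.1465),-.32,None,1)[155:265,380:490]
cv2.imwrite("pics/ov.png",np.hstack([cv2.resize(a,(400,400)),cv2.resize(b,(400,400))]))
```

```text
top [ 0.49673654 -0.14581676  0.069     ] [ 0.62582274 -0.19024172  0.069     ] -0.3314533787015407 0.13651675903239993
top [ 0.49387433 -0.17392073  0.066     ] [ 0.56044086 -0.22134165  0.066     ] -0.6189889152467516 0.08173032922169061
[[ 2.24312859e-01  9.74517183e-01  4.80187872e-05]
 [ 9.35862929e-01 -2.15429222e-01  2.78838354e-01]
 [ 2.71743112e-01 -6.25020893e-02 -9.60338050e-01]] [ 0.48305395 -0.15288917  0.37477651] [[327.85705364   0.         322.21620217]
 [  0.         327.85705364 197.58023732]
 [  0.           0.           1.        ]]
[[-0.04768679 -0.99886075  0.001783  ]
 [-0.97229238  0.04600926 -0.22919571]
 [ 0.22885257 -0.01266321 -0.97337873]]
[ 0.55255212 -0.1678855   0.23157179] [2.45663138e+00 1.95762726e+00 3.67001445e-04]
trigger_face [286.4 163.6] [ 0.5317 -0.2003  0.055 ]
```

View pics/ov.png

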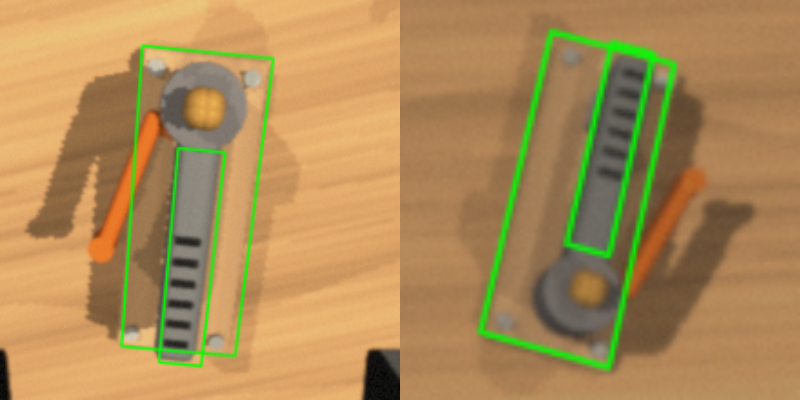

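Both overlays fit with yaw about -0.335 and the stud near (0.4975, -0.147). I'll align with that and descend over grip and trigger.

Request:
{"name": "step_arm", "arguments": {"moves": [[[-0.1,-0.4,-3,-0.054],[0,0,-3,-0.053],[0,0,-3,0],[0,0,-3,0],[0,0,-2,0],[0,0,-1.5,0],[0,0,-1.5,0],[0,0,-1.5,0],[0,0,-1.4,0],[0,0,0,0]]]}}

```text
t: 3.85
tool_pos: [0.5495, -0.1716, 0.029]
tool_rot: [-2.555, -1.819, 0.004]
contact_force: [-0.5, -0.1, 0.6]
opening: 0.0853
```

Request:
{"name": "step_arm", "arguments": {"moves": [[[0,0,0,0],[0,0,0,0],[0,0,0,0],[0,0,0,0],[0,0,0,0],[0,0,0,0],[0,0,0,0],[0,0,0,0]]], "grip": 1, "squeeze": 35}}

```text
t: 4.52
tool_pos: [0.5544, -0.1734, 0.0353]
tool_rot: [2.554, 1.821, 0.006]
contact_force: [1.7, 0.2, 5.2]
opening: 0.0366
```

Run:
```python
from h import *
o=readout.get_obs();print(o["t"],o["tool_pos"],o["contact_force"],o["wrist_torque"],o["opening"])
w=viewer.get_image("wrist");t=viewer.get_image("top");s=viewer.get_image("scene")
cv2.imwrite("pics/sq.png",np.hstack([cv2.resize(w[60:360,170:470],(400,400)),cv2.resize(s[190:290,150:250],(400,400),interpolation=2)]))
```

```text
4.5167 [ 0.55437017 -0.17339359  0.03530292] [1.66584459 0.164709   5.17118026] [-0.03913445 -0.3187368   0.5097829 ] 0.036648045719214276
```

View pics/sq.png

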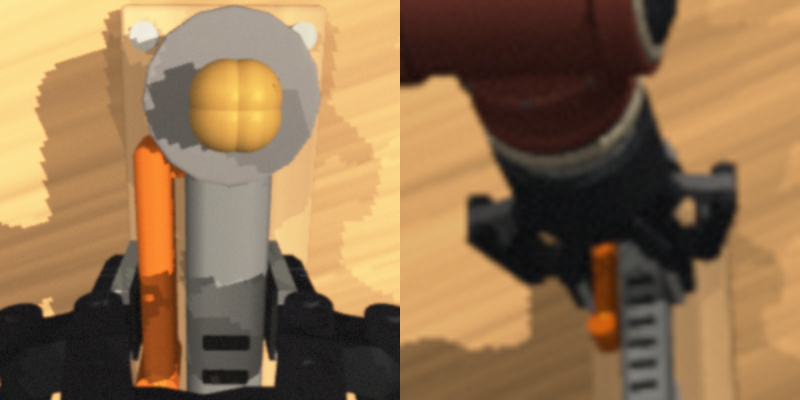

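The blade is parallel to the grip and the opening is about 37 mm, so the trigger is fully in. I'll firm up briefly, then open and let it spring back.

Request:
{"name": "step_arm", "arguments": {"moves": [[[0,0,0,0],[0,0,0,0],[0,0,0,0],[0,0,0,0]]], "squeeze": 50}}

```text
t: 5.0
tool_pos: [0.5544, -0.1733, 0.0354]
tool_rot: [2.554, 1.822, 0.006]
contact_force: [2.0, 2.1, 5.4]
opening: 0.0364
```

Request:
{"name": "step_arm", "arguments": {"moves": [[[0,0,0,0],[0,0,0,0],[0,0,0,0],[0,0,0,0],[0,0,0,0],[0,0,0,0],[0,0,0,0],[0,0,0,0]]], "grip": 0}}

```text
t: 5.67
tool_pos: [0.552, -0.173, 0.0325]
tool_rot: [2.559, 1.821, 0.001]
contact_force: [0.9, 0.3, 0.2]
opening: 0.0856
```

Request:
{"name": "step_arm", "arguments": {"moves": [[[0,0,2,0],[0,0,3,0],[0,0,3,0],[0,0,4,0],[0,0,4,0],[0,0,4,0],[0,0,0,0],[0,0,0,0],[0,0,0,0]]]}}

```text
t: 6.42
tool_pos: [0.5516, -0.1729, 0.2321]
tool_rot: [-2.56, -1.822, -0.0]
contact_force: [0.2, -0.9, -0.8]
opening: 0.0854
```

Run:
```python
from h import *
P={}
for k in range(5):
    o=readout.get_obs();c=viewer.calibration("wrist");im=viewer.get_image("wrist")
    C=-np.array(c["R"]).T@np.array(c["t"]).ravel();print(o["tool_pos"].round(4),C.round(4))
    for n,z in(("stud_seat",.07),("trigger_face",.055)):
        for d in nets.pinpoint("wrist",n)[:1]: print(n,round(d["confidence"],2),np.round(d["at"],1),ray("wrist",d["at"],z,c).round(4))
hsv=cv2.cvtColor(im,cv2.COLOR_BGR2HSV)
m=((hsv[...,0]>4)&(hsv[...,0]<13)&(hsv[...,1]>200)&(hsv[...,2]>140)).astype(np.uint8);n,l,st,ce=cv2.connectedComponentsWithStats(m)
i=1+np.argmax(st[1:,4]);v,u=np.nonzero(l==i);P=np.array([ray("wrist",(a,b),.062,c)[:2] for a,b in zip(u,v)])
w=np.linalg.eigh(np.cov(P.T))[1][:,1];print("trig",np.arctan(w[1]/w[0]),P.mean(0))
viewer.get_image("top")
for d in nets.pinpoint("top","cap")[:3]: print(d["at"],ray("top",d["at"],0))
# blue blob
```

```text
[ 0.5516 -0.1729  0.2321] [ 0.4843 -0.1506  0.3754]
stud_seat 0.57 [330.4 116. ] [ 0.4979 -0.1475  0.07  ]
trigger_face 0.56 [289.8 166.6] [ 0.5314 -0.201   0.055 ]
[ 0.5507 -0.1726  0.2298] [ 0.4839 -0.1505  0.3733]
stud_seat 0.82 [329.  120.2] [ 0.4993 -0.1492  0.07  ]
trigger_face 0.77 [288.2 168.4] [ 0.5306 -0.202   0.055 ]
[ 0.5511 -0.1728  0.2306] [ 0.4842 -0.1506  0.3741]
stud_seat 0.55 [328.  115.5] [ 0.4957 -0.149   0.07  ]
trigger_face 0.89 [290.3 168.9] [ 0.5325 -0.2007  0.055 ]
[ 0.5515 -0.173   0.2316] [ 0.4844 -0.1507  0.375 ]
stud_seat 0.86 [326.9 117.6] [ 0.4979 -0.1509  0.07  ]
trigger_face 0.57 [291.7 164. ] [ 0.5292 -0.1982  0.055 ]
[ 0.5517 -0.1731  0.2322] [ 0.4844 -0.1507  0.3755]
stud_seat 0.8 [333.3 117.6] [ 0.5001 -0.1456  0.07  ]
trigger_face 0.81 [289.9 165.5] [ 0.5305 -0.2006  0.055 ]
trig -0.6140748558086682 [ 0.52613577 -0.19319423]
[202.4, 250.6] [0.49545467 0.32072109 0.        ]
[185.6, 298.3] [0.39767607 0.35431405 0.        ]
[226.7, 272.8] [0.44612745 0.2690801  0.        ]
```

The trigger is back at rest (-0.614 rad in the image, as before). Next, the cap.

Request:
{"name": "step_arm", "arguments": {"moves": [[[-0.5,3.8,0,0.033],[-0.5,3.8,0,0.033],[-0.5,3.8,0,0.033],[-0.5,3.8,0,0.033],[-0.5,3.8,0,0.033],[-0.5,3.8,0,0.033],[-0.5,3.8,0,0.033],[-0.5,3.8,0,0.033],[-0.5,3.8,0,0.033],[-0.5,3.8,0,0.033]]]}}

```text
t: 8.1
tool_pos: [0.5012, 0.2088, 0.2326]
tool_rot: [2.224, 2.219, 0.001]
contact_force: [0.6, 0.3, 0.8]
opening: 0.0855
```

Request:
{"name": "step_arm", "arguments": {"moves": [[[-0.4,3.8,0,0],[0,3.8,0,0],[0,3.8,-1,0],[0,0,-3,0],[0,0,-3,0],[0,0,-2,0],[0,0,0,0],[0,0,0,0],[0,0,0,0]]]}}

```text
t: 8.85
tool_pos: [0.4987, 0.3212, 0.1441]
tool_rot: [2.225, 2.216, 0.004]
contact_force: [0.8, 0.2, 0.2]
opening: 0.0856
```

Run:
```python
from h import *
for k in range(3):
    o=readout.get_obs();c=viewer.calibration("wrist");im=viewer.get_image("wrist")
    print(o["t"],o["tool_pos"].round(4))
    for d in nets.pinpoint("wrist","cap")[:3]: print(round(d["confidence"],2),np.round(d["at"],1),ray("wrist",d["at"],0,c).round(4))
    hsv=cv2.cvtColor(im,cv2.COLOR_BGR2HSV)
    m=((hsv[...,0]>105)&(hsv[...,0]<130)&(hsv[...,1]>150)).astype(np.uint8)
    for i in [1+int(np.argmax((s:=cv2.connectedComponentsWithStats(m))[2][1:,4]))]: print("blue",s[2][i],ray("wrist",s[3][i],.02,c).round(4))
    # white disc on top
    b=s[2][i]; sub=np.zeros_like(m); sub[b[1]:b[1]+b[3],b[0]:b[0]+b[2]]=1
    w=((hsv[...,1]<80)&(hsv[...,2]>140)&(sub>0)); v,u=np.nonzero(w)
    if len(u): print("disc",u.mean(),v.mean(),len(u),ray("wrist",(u.mean(),v.mean()),.025,c).round(4))
cv2.imwrite("pics/w3.png",im)
```

```text
8.85 [0.4987 0.3212 0.1441]
0.78 [324.1 187.8] [0.502  0.3222 0.    ]
0.63 [257.8 124.1] [0.4453 0.2656 0.    ]
0.57 [370.1  67.6] [0.4006 0.3602 0.    ]
blue [305 169  37  40 688] [0.4954 0.3209 0.02  ]
disc 323.5829596412556 192.7354260089686 446 [0.4997 0.3216 0.025 ]
8.95 [0.4992 0.3214 0.1451]
0.88 [263.2 124. ] [0.4461 0.2704 0.    ]
0.74 [324.  184.4] [0.4998 0.3224 0.    ]
0.68 [366.   66.2] [0.4002 0.3572 0.    ]
blue [305 168  36  40 677] [0.4955 0.321  0.02  ]
disc 323.05357142857144 191.66964285714286 448 [0.4998 0.3214 0.025 ]
9.05 [0.4989 0.3213 0.1446]
0.71 [324.8 182.9] [0.4979 0.323  0.    ]
0.71 [260.8 121.8] [0.4438 0.2683 0.    ]
0.6 [368.7  68.7] [0.4018 0.3592 0.    ]
blue [305 168  36  40 679] [0.4954 0.3209 0.02  ]
disc 323.279176201373 192.19908466819223 437 [0.4997 0.3215 0.025 ]
```

View pics/w3.png

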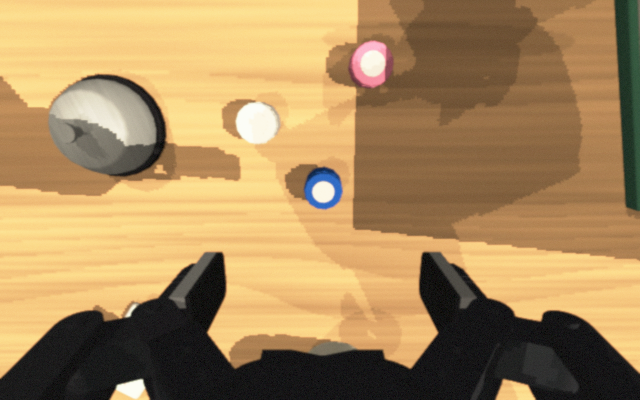

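The view shows the blue cap with its pale top disc at (323,188), between the fingers' directions, with the white one at (258,122) and the pink at (371,63). Cap position is (0.4997, 0.3215), so I'll descend and grasp.

Request:
{"name": "step_arm", "arguments": {"moves": [[[0.1,0.05,-3,0],[0,0,-3,0],[0,0,-3,0],[0,0,-2,0],[0,0,-1.5,0],[0,0,-0.8,0],[0,0,-0.4,0],[0,0,0,0],[0,0,0,0]]]}}

```text
t: 9.9
tool_pos: [0.4996, 0.3218, 0.0065]
tool_rot: [2.225, 2.217, 0.003]
contact_force: [-0.8, 0.1, -0.5]
opening: 0.0858
```

Request:
{"name": "step_arm", "arguments": {"moves": [[[0,0,0,0],[0,0,0,0],[0,0,0,0],[0,0,0,0],[0,0,0,0],[0,0,0,0],[0,0,0,0],[0,0,0,0],[0,0,0,0]]], "grip": 1, "squeeze": 60}}

```text
t: 10.65
tool_pos: [0.4994, 0.3218, 0.0062]
tool_rot: [2.225, 2.217, 0.002]
contact_force: [0.0, -1.4, 5.3]
opening: 0.0301
```

Request:
{"name": "step_arm", "arguments": {"moves": [[[0,0,1,0],[0,0,2,0],[0,0,3,0],[0,0,4,0],[0,0,4,0],[0,0,4,0],[0,0,0,0],[0,0,0,0]]]}}

```text
t: 11.32
tool_pos: [0.5003, 0.3222, 0.1895]
tool_rot: [2.224, 2.216, 0.01]
contact_force: [0.1, 0.4, -0.5]
opening: 0.0303
```

Request:
{"name": "step_arm", "arguments": {"moves": [[[0,-3.9,0,0],[0,-3.9,0,0],[0,-3.9,0,0],[0,-3.9,0,0],[0,-3.9,0,0],[0,-3.9,0,0],[0,-3.9,0,0],[0,-3.9,0,0],[0,-3.9,0,0],[0,-3.9,0,0]]]}}

```text
t: 12.15
tool_pos: [0.4969, -0.07, 0.1829]
tool_rot: [-2.223, -2.215, 0.003]
contact_force: [1.3, 0.2, -0.2]
opening: 0.03
```

Request:
{"name": "step_arm", "arguments": {"moves": [[[-0.1,-3.9,0,0],[0,-3.9,0,0],[0,0,0,0],[0,0,0,0],[0,0,0,0]]]}}

```text
t: 12.57
tool_pos: [0.4966, -0.146, 0.1834]
tool_rot: [-2.224, -2.214, 0.001]
contact_force: [-0.0, 0.5, -0.7]
opening: 0.0301
```

```bash
cat > b.py <<'E'
from h import *
def blue(cam):
    c=viewer.calibration(cam);im=viewer.get_image(cam);hsv=cv2.cvtColor(im,cv2.COLOR_BGR2HSV)
    m=((hsv[...,0]>105)&(hsv[...,0]<130)&(hsv[...,1]>150)).astype(np.uint8);s=cv2.connectedComponentsWithStats(m)
    for i in range(1,s[0]):
        if s[2][i,4]>15: print(cam,"blue",s[2][i],s[3][i].round(1))
    return im,c
E
python3 - <<'E'
from b import *
o=readout.get_obs();print(o["t"],o["tool_pos"].round(4),o["contact_force"].round(1),o["opening"])
w,c=blue("wrist")
for n in("cap","stud_seat"):
    for d in nets.pinpoint("wrist",n)[:2]: print(n,round(d["confidence"],2),np.round(d["at"],1))
for z in (o["tool_pos"][2]-.006,o["tool_pos"][2]+.019): print(z,proj("wrist",[*o["tool_pos"][:2],z],c))
print(proj("wrist",[.498,-.1483,.07],c),proj("wrist",[.498,-.1483,.08],c))
s=viewer.get_image("scene")
cv2.imwrite("pics/w4.png",np.hstack([cv2.resize(w[40:360,160:480],(400,400)),cv2.resize(s[130:260,130:260],(400,400),interpolation=2)]))
E
```

```text
12.5667 [ 0.4966 -0.146   0.1834] [-0.   0.5 -0.7] 0.030124877653828708
wrist blue [ 285  222   75   86 3477] [322.1 260.6]
cap 0.66 [323.5 251.1]
cap 0.56 [261.3 224.5]
stud_seat 0.83 [319.8 193.4]
0.17738875380056496 [323.98975216 251.34181813]
0.20238875380056495 [324.41307918 276.84737794]
[320.16106739 195.72846006] [320.1096476 199.1720319]
```

View pics/w4.png

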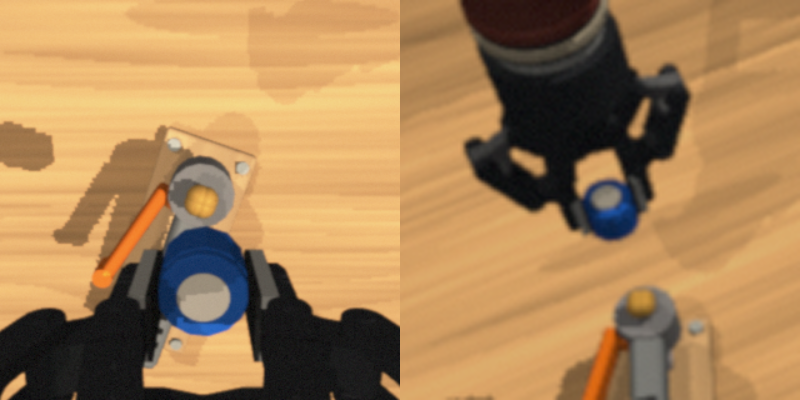

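The cap is held upright at (322,260) in the wrist view, with the stud at (320,199). I'll align and come down to just above the stud.

Request:
{"name": "step_arm", "arguments": {"moves": [[[0.1,-0.2,-2,0],[0,0,-2,0],[0,0,-2,0],[0,0,-1,0],[0,0,-0.6,0],[0,0,0,0],[0,0,0,0],[0,0,0,0]]]}}

```text
t: 13.43
tool_pos: [0.4997, -0.1488, 0.1108]
tool_rot: [2.224, 2.216, 0.001]
contact_force: [-0.7, 0.1, 0.3]
opening: 0.0303
```

Run:
```python
from b import *
o=readout.get_obs();print(o["t"],o["tool_pos"].round(4),o["contact_force"].round(1),o["opening"])
w,c=blue("wrist")
for n in("cap","stud_seat"):
    for d in nets.pinpoint("wrist",n)[:2]: print(n,round(d["confidence"],2),np.round(d["at"],1))
print(proj("wrist",[*o["tool_pos"][:2],o["tool_pos"][2]-.006],c))
s=viewer.get_image("scene")
cv2.imwrite("pics/w5.png",np.hstack([cv2.resize(w[140:340,220:420],(400,400)),cv2.resize(s[180:270,160:250],(400,400),interpolation=2)]))
for z in(.07,.081):print(proj("wrist",[.498,-.1483,z],c),proj("wrist",[*o["tool_pos"][:2],z],c))
```

```text
13.4333 [ 0.4997 -0.1488  0.1108] [-0.7  0.1  0.3] 0.030297132370660482
wrist blue [ 286  222   74   86 3498] [322.2 260.6]
cap 0.87 [322.4 253.6]
stud_seat 0.82 [326.9 223. ]
[324.02126787 251.37353333]
[324.6485095  223.36466758] [323.76964515 225.97330399]
[324.76855367 230.28681674] [323.83951188 233.02604911]
```

View pics/w5.png

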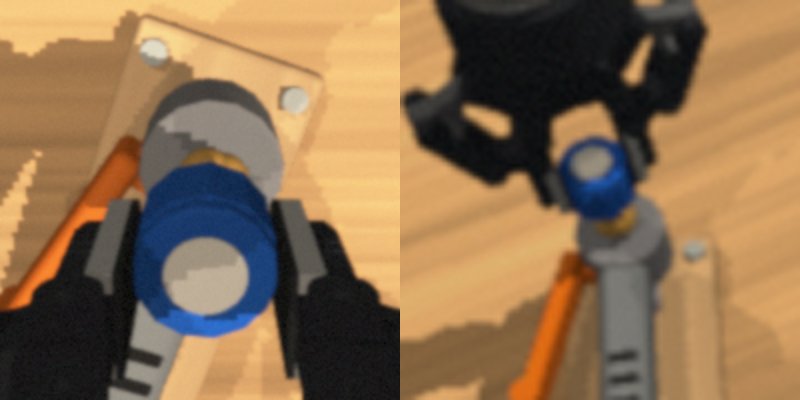

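Run:
```python
from b import *
o=readout.get_obs();c=viewer.calibration("wrist");T=o["tool_pos"]
for d in [(0,0),(.0,.0018),(-.001,.0018),(-.002,.0018)]:
    S=[T[0]+d[0],T[1]+d[1]]
    cr=lambda cam,X,x0,y0,k:((proj(cam,X,c if cam=="wrist" else None)-[x0,y0])*k).round(1)
    print(d,"nose far",cr("wrist",[S[0]-.022,S[1],.07],220,140,2),"L",cr("wrist",[S[0],S[1]-.022,.07],220,140,2),"R",cr("wrist",[S[0],S[1]+.022,.07],220,140,2))
    print("   scene seat",cr("scene",[*S,.07],160,180,400/90)+[400,0])
im,_=blue("scene")
print("captop scene",cr("scene",[T[0],T[1],T[2]+.019],160,180,400/90)+[400,0],"expect disc at (592,165)")
```

```text
(0, 0) nose far [207.3 101.5] L [134.  172.9] R [281.1 172.2]
   scene seat [612.9 228.5]
(0.0, 0.0018) nose far [213.5 101.5] L [140.  172.8] R [287.1 172.2]
   scene seat [616.4 227.1]
(-0.001, 0.0018) nose far [213.5  98.2] L [139.9 169.7] R [287.2 169.1]
   scene seat [615.6 225.5]
(-0.002, 0.0018) nose far [213.5  94.8] L [139.8 166.6] R [287.3 165.9]
   scene seat [614.9 223.9]
scene blue [196 213  16  16 134] [205.  221.9]
captop scene [588.6 161.4] expect disc at (592,165)
```

The cap needs about +1.7 mm in y. Then I'll go down slowly.

Request:
{"name": "step_arm", "arguments": {"moves": [[[-0.05,0.17,-0.5,0],[0,0,-0.5,0],[0,0,-0.4,0],[0,0,-0.2,0],[0,0,-0.1,0],[0,0,-0.1,0],[0,0,-0.1,0],[0,0,0,0]]], "squeeze": 80}}

```text
t: 14.35
tool_pos: [0.499, -0.1471, 0.0915]
tool_rot: [2.225, 2.216, 0.001]
contact_force: [-0.2, 0.2, 6.5]
opening: 0.0293
```

Request:
{"name": "step_arm", "arguments": {"moves": [[[0,0,-0.1,0],[0,0,-0.1,0],[0,0,-0.1,0],[0,0,0,0]]]}}

```text
t: 14.68
tool_pos: [0.4997, -0.1473, 0.0907]
tool_rot: [2.224, 2.216, 0.002]
contact_force: [-3.3, 2.4, 13.9]
opening: 0.0294
```

Request:
{"name": "step_arm", "arguments": {"moves": [[[-0.05,0.03,-0.1,0],[0,0,-0.1,0],[0,0,-0.1,0],[0,0,-0.1,0],[0,0,0,0]]]}}

```text
t: 15.1
tool_pos: [0.4988, -0.147, 0.085]
tool_rot: [2.224, 2.215, 0.002]
contact_force: [2.0, -0.4, 1.0]
opening: 0.0302
```

Request:
{"name": "step_arm", "arguments": {"moves": [[[0,0,-0.1,0],[0,0,-0.1,0],[0,0,-0.1,0],[0,0,0,0]]]}}

```text
t: 15.43
tool_pos: [0.498, -0.1468, 0.0788]
tool_rot: [2.225, 2.216, 0.001]
contact_force: [7.3, -2.4, -7.2]
opening: 0.0297
```

Clicked: the force fell and then turned to a pull downwards. On down to the seat.

Request:
{"name": "step_arm", "arguments": {"moves": [[[0.05,0,-0.1,0],[0,0,-0.1,0],[0,0,-0.1,0],[0,0,0,0]]]}}

```text
t: 15.77
tool_pos: [0.4974, -0.1463, 0.0766]
tool_rot: [-2.224, -2.216, 0.001]
contact_force: [0.7, 0.5, -0.4]
opening: 0.0294
```

Request:
{"name": "step_arm", "arguments": {"moves": [[[0,0,-0.1,0],[0,0,-0.1,0],[0,0,0,0]]]}}

```text
t: 16.02
tool_pos: [0.4978, -0.1464, 0.0763]
tool_rot: [-2.224, -2.216, 0.001]
contact_force: [-4.4, 1.7, 7.3]
opening: 0.0295
```

Request:
{"name": "step_arm", "arguments": {"moves": [[[-0.03,0,-0.1,0],[0,0,-0.1,0],[0,0,0,0],[0,0,0,0],[0,0,0,0]]]}}

```text
t: 16.43
tool_pos: [0.4979, -0.1464, 0.0762]
tool_rot: [-2.224, -2.216, 0.001]
contact_force: [-8.9, 3.1, 17.0]
opening: 0.0299
```

Run:
```python
from b import *
w,c=blue("wrist");s=viewer.get_image("scene");viewer.get_image("top")
for k in range(3):
    o=readout.get_obs();print(o["t"],o["tool_pos"].round(4),o["contact_force"].round(1),o["opening"]);viewer.get_image("top")
for n in("bell","mount","jar"):
    for d in nets.pinpoint("top",n)[:1]: print(n,d["at"])
cv2.imwrite("pics/w6.png",np.hstack([cv2.resize(w[140:340,220:420],(400,400)),cv2.resize(s[180:270,160:250],(400,400),interpolation=2)]))
```

```text
wrist blue [ 286  222   73   86 3517] [322.3 260.2]
16.5833 [ 0.4979 -0.1464  0.0763] [-8.4  3.5 17.1] 0.029563400304068378
16.6333 [ 0.4979 -0.1464  0.0763] [-8.7  4.5 17. ] 0.029965324921447038
16.6833 [ 0.4979 -0.1464  0.0762] [-8.4  3.7 17.2] 0.03004526571973084
bell [287.0, 274.9]
mount [284.0, 176.2]
jar [198.0, 157.8]
```

View pics/w6.png

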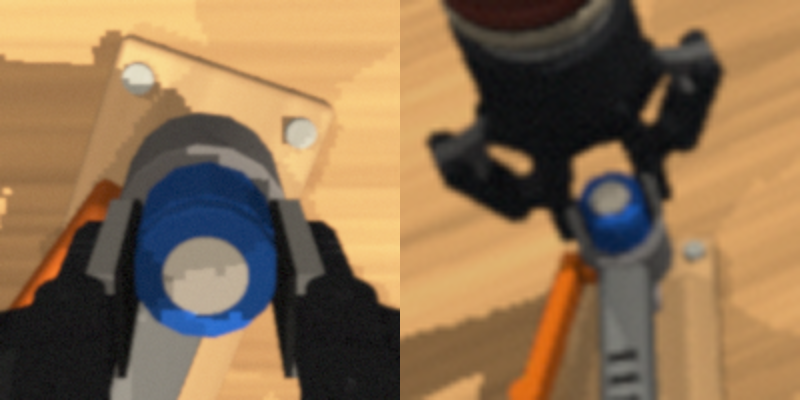

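Request:
{"name": "step_arm", "arguments": {"moves": [[[-0.08,0.03,-0.1,0],[0,0,0,0],[0,0,0,0],[0,0,0,0],[0,0,0,0],[0,0,0,0],[0,0,0,0]]]}}

```text
t: 17.47
tool_pos: [0.4979, -0.1464, 0.0762]
tool_rot: [2.225, 2.218, 0.0]
contact_force: [-9.4, 3.6, 20.0]
opening: 0.0295
```

Steady at 20 N down, with the tool not moving any further. I'm handing in.

```bash
python3 -c "
from h import *
print(ctrl.finish_job()); o=readout.get_obs(); print(o['t'],o['tool_pos'],o['contact_force'])"
```

```text
the job is handed in; nothing more can be done
None
the job is handed in; nothing more can be done
```

The job was handed in at about 17.5 s with the cap on the stud and the arm still pushing down. No verdict was reported, and I have no reading from after the hand-in.

- **Trigger:** I squeezed it until the blade lay parallel to the grip (finger opening about 37 mm; 38 mm expected), then released it. It measured -0.614 rad afterwards, close to the -0.609 rad before the squeeze.
- **Cap:** I took the blue cap, not the pink or white look-alikes, and lowered it onto the stud. The force rose to about 14 N, dropped to 1 N, then pulled down at about 7 N, which I take to be the click.
- **Seating:** The tool stopped at z = 0.076 m, which puts the cap's underside at about 0.070 m, the seat height. The last picture shows it flush on the nose with no brass visible.
- **Final push:** It was steady at about 20 N down, with roughly 10 N sideways that two small shifts did not remove. The cap did not move.
- **Bystanders:** The arm never went near the bell, mount or jar. A last check on them found the bell and jar within about 2.5 px of where they started. The mount read about 4 px off, which I put down to scatter in the detector.

Individual position readings scattered by 1–3 mm, and my first estimate of the grip's angle (-0.23 rad) was wrong. I corrected it to -0.335 rad, using overlays in two cameras, before touching anything.

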